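# Free the seized knob of a tofu press and draw out its tray

## Task

The green wing knob of the tofu press has dried stuck and the press stands loose: lean straight down on the knob with about 20 N while you break it loose anticlockwise, so that the press does not twist round or shift on the worktop, then turn the knob on to its stop so that the plate is fully up. Then draw the tray out by its green tab until it is well clear of the press rails, leave it flat on the worktop close by, and do not disturb the other things.

Things in the scene. Friction and masses are not known exactly. Their poses are not given: they have to be found in the camera images.
- press: White tofu press, loose on the worktop, 152 x 100 mm, 0.4 kg. Origin: on the worktop under the knob's axis; z up. Foot rails along its y at x = -66 and +66 mm, 100 mm long; posts carry a bridge along x (150 x 40 mm, top at z = 93 mm) with the knob on it. Unless pushed down with some 20 to 25 N, the whole press swings round before the stuck knob gives; 35 N would damage it.
- knob_grip (a point): Middle of the knob's green wing grip, on the turning axis, 125 mm above the worktop; it turns with the knob. The wing lies along the point's x: 48 mm long, 16 mm thick, 8 to 42 mm above the bridge, over a disc 48 mm in diameter and 8 mm high. Take the wing from above across its thickness, with a grip of about 60 N.
- knob (a joint): Knob angle in rad: 0 screwed down and stuck (wing along the press's x), grows anticlockwise seen from above, stop at 2.8. Breaking it loose takes about 0.45 N m, fading to none at 0.45 rad; from there to 0.9 rad it pushes ahead by itself as strongly; then it turns with 0.03 N m and stays where it is left. Each rad lifts the pressing plate 5 mm.
- foot_far (a point): Corner of a foot rail of the press, at x = +66, y = +50, z = 10 mm of the press.
- foot_near (a point): Diagonally other corner of the other foot rail, at x = -66, y = -50, z = 10 mm of the press.
- tray: Empty steel tray on the worktop between the rails, 100 x 110 x 18 mm, 0.3 kg, origin at the centre of its underside; 6 mm play either side, lips of the press 4 mm above its rims. It is drawn out along the press's -y. The plate reaches down inside it to 10 mm above the worktop while the knob is at 0, and clears its 18 mm rim from about 2 rad on.
- tray_tab (a point): Middle of the tray's green pull tab, 85 mm from the tray's origin along its -y, 25 mm above the worktop. The tab is an upright fin, 12 mm thick along the tray's x, 34 mm long along y, from 6 to 38 mm high.
- honey_jar: Honey jar, 69 mm in diameter, 99 mm high, bystander; origin at its underside.
- tumbler: Clear tumbler, 77 mm in diameter, 89 mm high, bystander; origin at its underside.
- egg_timer: Green and white wind-up egg timer, 59 mm in diameter, 52 mm high, bystander; origin at its underside.
- worktop: The wooden worktop, top at z = 0, on which everything stands; its origin has no meaning for the job.
Mind the look-alikes: they are no part of the job. There is more than one size of the press; the one meant has the size given above.

How it is judged (in metres and radians):
On the way, in this order (a step that is already met when the one before it is completed fails the run):
1. the knob is broken loose: turned 0.9 rad anticlockwise (value of joint knob above 0.9 rad), for 0.1 s.
2. the knob is turned to its stop, past 2.6 rad, the tray still in place (value of joint knob above 2.6 rad and y of tray in the frame of press above -0.02 m), for 0.1 s.
At the end, for the whole second after the job is handed in: The knob stands above 2.5 rad; the tray lies flat (within 0.05 rad, under 5 mm high) and at rest on the worktop, its origin 104 mm or more from the press's origin along the press's -y (clear of the rails) and less than 250 mm from it; the press stands flat (value of joint knob above 2.5 rad and y of tray in the frame of press below -0.104 m and horizontal distance between tray and press below 0.25 m and height (world z) of each of tray, press below 0.005 m and angle between each of tray, press's own z axis and vertical below 0.05 rad and linear speed of tray below 0.01 m/s); the robot touches nothing.
It fails at once if the press twists round or shifts: a foot corner moves more than 12 mm (distance of any of foot_far, foot_near from where it was at the start of the episode above 0.012 m).
It fails at once if the press is borne down on the worktop with more than 40 N (contact force between press and worktop above 40 N).
It fails at once if the tray is dragged against the lowered plate with more than 20 N (contact force between tray and press above 20 N).
It fails at once if a bystander is moved more than 20 mm (distance of any of honey_jar, tumbler, egg_timer from where it was at the start of the episode above 0.02 m).
It also fails if it takes over 67 s, if anything falls off the work surface, if the arm or the gripper's body presses on something with over 40 N, if the wrist force passes 120 N, or if a joint passes its speed limit or range.

## Robot

A 6-joint arm with a two-finger parallel gripper is mounted at the origin on a cart in front of the work surface, level with it; the furniture and walls round the work are solid. World frame = base frame: x ahead of the robot, y to its left, z up, the work surface at z = 0. Lengths are in m, angles in degrees, forces in N, time in s.
With the tool pointing down it reaches from about 0.325 to 1 m from the base axis. Payload 5.1 kg.
Tool frame: the origin (TCP) lies on the centre line of the jaws, within the pads' length; the fingertips stand 22 mm ahead of it and the grasp point (between the pads) lies 3 mm ahead of it; z points along the fingers, y is the line along which they close (so a half turn about z gives the same grasp; the last joint's range is limited). The gripper opens to 85 mm and grips with 20 to 120 N. Pads are 22 mm wide; open, the fingers measure 114 mm over their backs; the gripper's body (76 mm by 85 mm) begins 54 mm behind the grasp point. The pads swing forward as they close: fully open they stand 13 mm farther back than shut.
Start: joints at [-73.717, 7.093, 94.555, -0, 78.352, -4.733], TCP at [0.233, -0.607, 0.253] pointing down, gripper open.
Joint ranges: [-149.61, 149.61], [-58.7, 133.49], [1.44, 155.28], [-77.14, 257.14], [18.33, 153.61], [-166.67, 166.67]. Speed limits (degrees/s): [147.25, 147.25, 180, 180, 180, 180].

## Interface

Orientations are given as [roll, pitch, yaw] about the fixed x, y, z axes, in that order (R = Rz(yaw) Ry(pitch) Rx(roll)).
In Python, from station import * gives the robot as it stands. The module is installed in compiled form; this text tells all that it offers.
- The arm moves only by the tool servo_tool, never from a script. Its argument "rows" is a list of rows, each a list of 4 numbers: the shift along the tool's x, y, z in mm, then the turn about the tool's z in rad. In form: [[tx, ty, tz, yaw], ...]. A call has 1 to 10 rows; each row is the pose to reach, as a shift and turn from the pose commanded when the call began, along the tool's axes at that moment; what a row does not reach only later rows make up. A row lasts 1/10 s, in which the tool goes at most 50 mm and 8.59 degrees, less where a joint would pass 70% of its speed; a pose out of reach is approached as far as the arm can. A call with a gripper value outside its range is refused whole. "gripper" is the finger opening in mm, from 0 to 85.4, set as the call begins (left out, the last holds). The fingers move at their own pace and stop on an object; "grip_force" is the grip in N (left out, the last holds). Time passes only in rows, so rows that repeat a pose let the fingers close. It gives the time, the measured TCP pose, the force, the opening and the grip force at its end, in the units of the state.
- observe(): the state, without advancing time (a new reading comes with each control period).
- get_image(name): name is "scene" or "top" or "wrist"; returns a dict with "color" (420x560x3 uint8, red, green, blue), "z_map" (420x560 float32, m along the optical axis (not along the pixel's ray), 0 where there is no reading), "fov_y" (degrees; the focal length in pixels is half the picture's height over the tangent of half this angle, whatever the lens; pixels are square), "cx", "cy" (the principal point, pixels), "dist" ([k1, k2, p1, p2, k3] as OpenCV has them; the pictures are not rectified), "extrinsics" (4x4, takes a point from world to camera coordinates). Camera axes: x right, y up, looking along -z (the intrinsics and any distortion apply to the point x, -y, -z); pixel columns grow to the right and rows downward; lengths in m; the calibration is good to about 2 mm. A picture is of the moment at which its call begins.
- sign_off(): hands the job in; it is judged then, once.
The state is a dict: "time": time; "joints": joint angles; "dq": joint speeds; "joint_efforts": joint torques, N m; "ee_pos": TCP position; "ee_rot": TCP orientation; "wrist_force": force on the tool from outside, world axes, zero at the start; "torque": the same for the moment, N m; "width": finger opening in m; "grasp_force": force on a finger pad.
Only numpy, scipy, OpenCV 4.12 (cv2) and the standard library are available. Lean on these libraries where they do the work, as an engineer would, in place of code of your own. Each camera call takes 0.05 s, during which the arm holds its last target. There are 200 camera calls.

## Working session

There is one attempt and no reset: what is moved stays moved. The work goes in short steps, Python scripts to look and compute and a tool call to move; the robot and the scene stay as the last step left them, time stands still between calls to the robot, and variables do not carry over. Pictures are saved under pics/ and viewed, at most 10 in all, crops included, and the job is handed in when it is done.

Besides the shell and the picture viewer there is one more tool, called after ">>>" as a command line: name --pt "numbers of a row" for each row, then --argument value for the rest. servo_tool: Moves the arm, as the interface text tells. Its arguments: {"type":"object","properties":{"rows":{"type":"array","items":{"type":"array","items":{"type":"number"}}},"gripper":{"type":"number"},"grip_force":{"type":"number"}},"required":["rows"]}

```bash
mkdir -p pics; cat > h.py <<'E'
from station import *
import numpy as np, cv2
def K(im):
    h=im["color"].shape[0]; f=h/2/np.tan(np.radians(im["fov_y"])/2)
    return np.array([[f,0,im["cx"]],[0,f,im["cy"]],[0,0,1.]])
def world(im,px,z=None):
    """px Nx2 -> world points on plane z, or by the z_map if z is None"""
    px=np.array(px,float).reshape(-1,2)
    n=cv2.undistortPoints(px[:,None],K(im),np.array(im["dist"],float))[:,0]
    T=np.linalg.inv(np.array(im["extrinsics"])); d=np.c_[n[:,0],-n[:,1],-np.ones(len(n))]
    dw=d@T[:3,:3].T; o=T[:3,3]
    if z is None: s=im["z_map"][px[:,1].astype(int),px[:,0].astype(int)]
    else: s=(z-o[2])/dw[:,2]
    return o+dw*s[:,None]
def green(im):
    h=cv2.cvtColor(im["color"],cv2.COLOR_RGB2HSV); return cv2.inRange(h,(38,70,40),(90,255,255))
def blobs(im,amin=30):
    n,l,s,c=cv2.connectedComponentsWithStats(green(im)); return [(i,s[i],c[i]) for i in range(1,n) if s[i,4]>amin],l
E
python3 - <<'E'
from h import *
a=get_image("scene");b=get_image("top")
for n,im in(("scene",a),("top",b)):
    cv2.imwrite(f"pics/{n}0.png",im["color"][:,:,::-1])
    for i,s,c in blobs(im)[0]:
        print(n,s,c.round(1),world(im,c).round(3))
    print(np.linalg.inv(np.array(im["extrinsics"]))[:3,3])
print(observe())
E
```

```text
scene [297 222  31  28 575] [309.1 236.6] [[0.489 0.014 0.12 ]]
scene [ 88 261  18  18 181] [ 97.8 271.1] [[0.829 0.266 0.031]]
scene [236 276  18  24 300] [244.7 289.4] [[0.518 0.174 0.09 ]]
[0.07439758 0.67465847 0.74253809]
top [378 117  20   7  49] [386.4 120.3] [[ 0.801 -0.267  0.039]]
top [175 231  20  17 229] [185.3 239.3] [[0.522 0.162 0.102]]
top [253 239  24  26 447] [264.4 252.3] [[0.495 0.003 0.133]]
top [297 245  16   7  86] [304.8 248. ] [[ 0.512 -0.079  0.035]]
[ 0.43899111 -0.02923512  0.92853637]
{'time': 0.1, 'joints': array([-7.37172891e+01,  7.12998864e+00,  9.46267698e+01,  1.71256696e-03,
        7.83517765e+01, -4.73169259e+00]), 'dq': array([-0.01061936, -0.13828992, -0.12822691,  0.08025759, -0.06534863,
       -0.07022949]), 'joint_efforts': array([ 2.53239205e-04, -4.24931037e+01, -3.66653752e+01, -7.15652868e-05,
        3.98049247e-03,  2.75940337e-06]), 'ee_pos': array([ 0.23293712, -0.60627845,  0.25216802]), 'ee_rot': array([-1.79891973e+02, -1.06239436e-02,  2.10140462e+01]), 'wrist_force': array([-0.42978606, -0.45000454,  0.73375346]), 'torque': array([-0.02233136, -0.01346759,  0.02141277]), 'grasp_force': 0.0, 'width': 0.08528465506613467}
```

```bash
python3 - <<'E'
import cv2
a=cv2.imread("pics/top0.png");cv2.imwrite("pics/top1.png",cv2.resize(a,(800,600)))
E
```

```text
(no output)
```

View pics/top1.png

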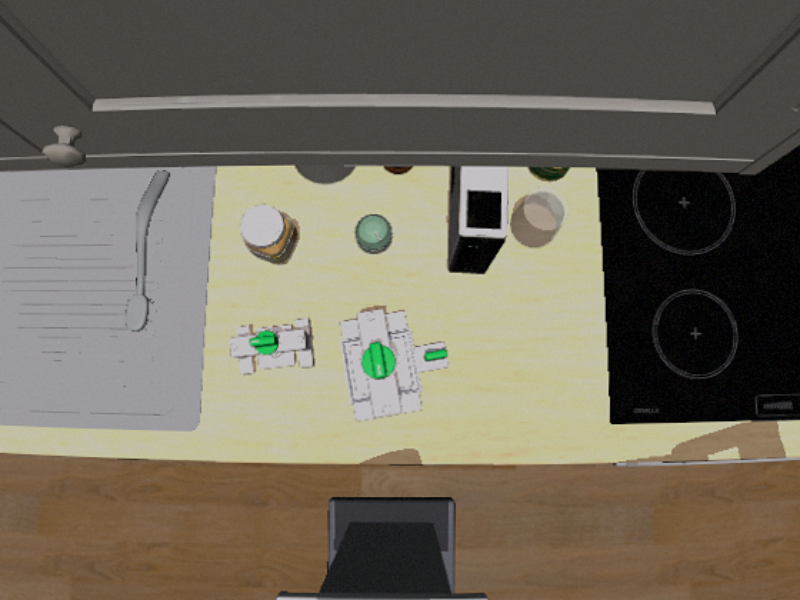

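View pics/scene0.png

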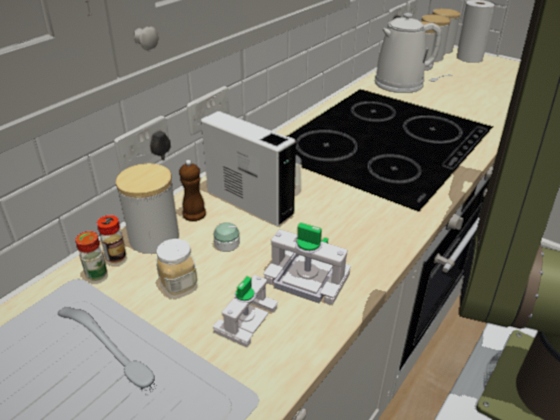

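The top view (800-wide pixels) shows three green candidates:
- Knob of the large press at (379,361).
- Knob of the small press, a look-alike, at (265,342).
- Egg timer at (374,233).

The tray tab is at (435,355), on the large press's world -y side. I choose the large press and will check it with a crop and metric sizes.

```bash
python3 - <<'E'
from h import *
im=get_image("top")
c=im["color"][205:305,225:325,::-1];cv2.imwrite("pics/crop.png",cv2.resize(c,(600,600),interpolation=cv2.INTER_CUBIC))
u,v=np.meshgrid(np.arange(225,325),np.arange(205,305));px=np.c_[u.ravel(),v.ravel()]
P=world(im,px);g=green(im)[px[:,1],px[:,0]]>0
def rect(m,z,nm):
    Q=world(im,px[m],z)[:,:2]
    (cx,cy),(w,h),an=cv2.minAreaRect((Q*1000).astype(np.float32)); print(nm,m.sum(),round(cx,1),round(cy,1),round(w,1),round(h,1),round(an,1), "zmed",np.median(P[m,2]).round(4))
m=g&(P[:,2]>.08); z=P[m,2];print(np.percentile(z,[5,25,50,75,95]).round(4))
rect(g&(P[:,2]>.125),.135,"wing")
rect(g&(P[:,2]>.085),.101,"knob all")
rect(g&(P[:,2]<.06),.038,"tab")
w=(im["color"].min(2)[px[:,1],px[:,0]]>110)&~g
rect(~g&(P[:,2]>.084)&(P[:,2]<.102),.093,"bridge")
b=world(im,px[~g&(P[:,2]>.084)&(P[:,2]<.102)]);
E
```

```text
[0.0988 0.1012 0.1034 0.135  0.1372]
wing 200 490.1 -20.9 79.4 45.5 77.4 zmed 0.1353
knob all 447 492.5 -17.3 89.3 48.3 77.4 zmed 0.1034
tab 86 511.5 -79.5 11.9 34.0 9.7 zmed 0.0373
bridge 1060 496.1 4.0 150.2 50.8 6.1 zmed 0.0925
```

View pics/crop.png

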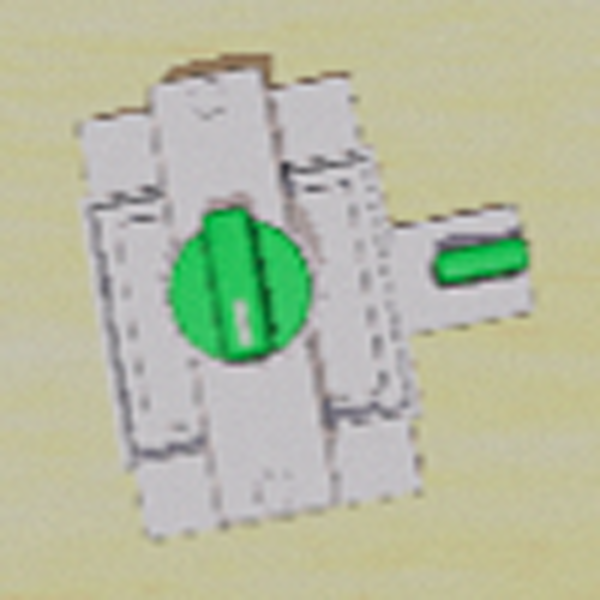

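The crop confirms the large press: its bridge measures about 150 mm. The wing runs (225,215)→(250,355) and the tab is at (482,260). I'll refine the numbers.

```bash
python3 - <<'E'
from h import *
im=get_image("top")
u,v=np.meshgrid(np.arange(225,325),np.arange(205,305));px=np.c_[u.ravel(),v.ravel()]
P=world(im,px);g=green(im)[px[:,1],px[:,0]]>0; k=np.hypot(P[:,0]-.492,P[:,1]-.003)<.035
def rect(m,z,nm):
    Q=world(im,px[m],z)[:,:2]*1000
    (cx,cy),(w,h),an=cv2.minAreaRect(Q.astype(np.float32)); c,V=np.linalg.eigh(np.cov(Q.T))
    print(nm,m.sum(),round(cx,1),round(cy,1),round(w,1),round(h,1),round(an,1),"pca",np.degrees(np.arctan(V[1,1]/V[0,1])).round(1),Q.mean(0).round(1))
rect(g&k&(P[:,2]>.122),.135,"wing")
rect(g&k&(P[:,2]>.09)&(P[:,2]<.115),.101,"disc")
br=~g&(P[:,2]>.087)&(P[:,2]<.099)&(np.abs(P[:,0]-.49)<.09)&(np.abs(P[:,1])<.06)
rect(br,.093,"bridge")
Q=P[(np.abs(P[:,2]-.02)<.013)&(np.abs(P[:,1])<.09)]
rail=(P[:,2]>.008)&(P[:,2]<.05)&~g&(P[:,1]>-.062)
rect(rail,.02,"rails")
im=get_image("scene")
bl,l=blobs(im)
s=max(bl,key=lambda t:t[1][4]); vv,uu=np.nonzero(l==s[0]); q=np.c_[uu,vv];R=world(im,q);t=R[:,2]>.129
print(world(im,q[t],.135).mean(0),R[t].mean(0), t.sum())
E
```

```text
wing 196 496.1 4.6 47.7 16.1 10.2 pca 9.4 [496.2   4.6]
disc 247 496.0 3.6 43.8 46.2 18.8 pca -79.4 [496.6   2.6]
bridge 1056 496.1 4.0 150.2 50.8 6.0 pca 10.9 [495.    3.9]
rails 1578 497.8 -3.0 153.5 122.1 10.3 pca 9.7 [4.957e+02 3.000e-01]
[0.49421363 0.00885916 0.135     ] [0.48972888 0.01605178 0.14173518] 159
```

>>> servo_tool --pt "20 -20 0 0" --pt "60 -61 0 0" --pt "105 -107 0 0.02" --pt "150 -153 0 0.05" --pt "195 -200 0 0.08" --pt "240 -246 0 0.11" --pt "285 -292 0 0.14" --pt "330 -338 0 0.17" --pt "375 -384 0 0.19" --pt "415 -425 0 0.19" --gripper 60 --grip_force 60

```text
time: 1.25
ee_pos: [0.4226, -0.1656, 0.2535]
ee_rot: [180.0, -0.0, 10.1]
wrist_force: [-0.1, -1.5, -0.1]
width: 0.0601
grasp_force: 0.0
```

>>> servo_tool --pt "13 -20 0 0" --pt "30 -45 10 0" --pt "39 -59 20 0" --pt "39 -59 20 0" --pt "39 -59 20 0"

```text
time: 1.75
ee_pos: [0.4501, -0.1026, 0.2332]
ee_rot: [180.0, 0.0, 10.2]
wrist_force: [-1.0, 0.0, 0.3]
width: 0.0599
grasp_force: 0.0
```

```bash
python3 - <<'E'
from h import *
s=observe();print(s["ee_pos"],s["ee_rot"],s["joints"].round(1))
im=get_image("wrist");cv2.imwrite("pics/wrist1.png",im["color"][:,:,::-1])
bl,l=blobs(im,60)
for i,st,c in bl:
    vv,uu=np.nonzero(l==i);q=np.c_[uu,vv];R=world(im,q)
    for lo,hi,z in((.122,.15,.135),(.09,.115,.101),(.025,.05,.038)):
        t=(R[:,2]>lo)&(R[:,2]<hi)
        if t.sum()>60:
            W=world(im,q[t],z)[:,:2]*1000;print(c.round(),z,t.sum(),[np.round(x,1) for x in cv2.minAreaRect(W.astype(np.float32))])
E
```

```text
[ 0.45009122 -0.10256782  0.23324184] [1.79989968e+02 3.87393229e-02 1.01797773e+01] [-19.5 -17.  119.   -0.   78.   60.3]
[15. 73.] 0.101 249 [array([527.2, 147.8]), array([12.1, 17.6]), np.float64(6.4)]
[168. 132.] 0.135 1507 [array([4.983e+02, 4.000e-01]), array([46. , 20.2]), np.float64(10.5)]
[168. 132.] 0.101 1070 [array([500.5,  -1.4]), array([41.7, 38.2]), np.float64(58.6)]
[272. 127.] 0.038 314 [array([513.8, -79.7]), array([10.2, 30.6]), np.float64(10.2)]
```

View pics/wrist1.png

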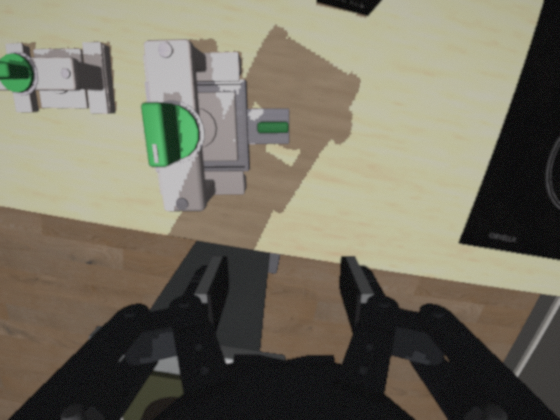

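The wrist view shows the wing at (155,133) and the tab at (272,127). Next I move over the knob.

>>> servo_tool --pt "22 -32 0 0" --pt "45 -66 10 0" --pt "65 -96 20 0" --pt "65 -96 30 0" --pt "65 -96 40 0" --pt "65 -96 40 0"

```text
time: 2.4
ee_pos: [0.4962, 0.0022, 0.1917]
ee_rot: [-180.0, 0.2, 10.0]
wrist_force: [-0.3, 0.1, -1.2]
width: 0.0599
grasp_force: 0.0
```

```bash
python3 - <<'E'
from h import *
s=observe();print(s["ee_pos"],s["ee_rot"],s["joints"].round(1),s["wrist_force"])
im=get_image("wrist");cv2.imwrite("pics/wrist2.png",im["color"][:,:,::-1])
bl,l=blobs(im,60)
for i,st,c in bl:
    vv,uu=np.nonzero(l==i);q=np.c_[uu,vv];R=world(im,q)
    for lo,hi,z in((.13,.14,.135),(.09,.115,.101),(.025,.05,.038)):
        t=(R[:,2]>lo)&(R[:,2]<hi)
        if t.sum()>60:
            W=world(im,q[t],z)[:,:2]*1000;print(c.round(),z,t.sum(),[np.round(x,1) for x in cv2.minAreaRect(W.astype(np.float32))])
E
```

```text
[0.49623473 0.00221398 0.19165537] [-1.79977466e+02  1.75997049e-01  1.00367785e+01] [ -5.9 -10.  117.3  -0.   72.8  74. ] [-0.28825117  0.10509666 -1.24170864]
[ 88. 144.] 0.101 758 [array([526.8, 162.7]), array([12.4, 39.7]), np.float64(8.9)]
[365. 193.] 0.038 443 [array([515.8, -77.1]), array([13.2, 34.4]), np.float64(10.2)]
[281. 222.] 0.135 1381 [array([499.3,   4.4]), array([47.6, 15.2]), np.float64(10.6)]
[281. 222.] 0.101 1487 [array([500.,   4.]), array([44.4, 45.9]), np.float64(10.1)]
```

>>> servo_tool --pt "2 -2 15 -0.008" --pt "2 -2 35 -0.008" --pt "2 -2 50 -0.008" --pt "2 -2 60 -0.008" --pt "2 -2 64 -0.008" --pt "2 -2 64 -0.008" --pt "2 -2 64 -0.008"

```text
time: 3.15
ee_pos: [0.4995, 0.0056, 0.13]
ee_rot: [180.0, -0.1, 10.6]
wrist_force: [-0.2, 0.4, -0.5]
width: 0.0599
grasp_force: 0.0
```

>>> servo_tool --pt "0 0 0 0" --pt "0 0 0 0" --pt "0 0 0 0" --pt "0 0 0 0" --pt "0 0 0 0" --pt "0 0 0 0" --gripper 30

```text
time: 3.75
ee_pos: [0.499, 0.0057, 0.1293]
ee_rot: [-180.0, -0.0, 10.6]
wrist_force: [-0.0, 0.2, -0.3]
width: 0.0299
grasp_force: 0.0
```

>>> servo_tool --pt "0 0 0 0" --pt "0 0 0 0" --pt "0 0 0 0" --pt "0 0 0 0" --pt "0 0 0 0" --pt "0 0 0 0" --gripper 6

```text
time: 4.35
ee_pos: [0.4991, 0.0056, 0.1294]
ee_rot: [180.0, -0.0, 10.6]
wrist_force: [0.9, -2.2, -0.2]
width: 0.0147
grasp_force: 60.5
```

>>> servo_tool --pt "0 0 0.5 0" --pt "0 0 1 0" --pt "0 0 1 0" --pt "0 0 1 0"

```text
time: 4.75
ee_pos: [0.4992, 0.0053, 0.1292]
ee_rot: [180.0, -0.0, 10.6]
wrist_force: [-1.9, -3.6, 5.4]
width: 0.0151
grasp_force: 61.4
```

>>> servo_tool --pt "0 0 1 0" --pt "0 0 2 0" --pt "0 0 2 0" --pt "0 0 2 0"

```text
time: 5.15
ee_pos: [0.4993, 0.0053, 0.1291]
ee_rot: [179.9, 0.0, 10.6]
wrist_force: [-7.0, -4.4, 15.0]
width: 0.015
grasp_force: 62.9
```

>>> servo_tool --pt "-0.7 0.3 0 0" --pt "-1.4 0.6 0.5 0" --pt "-1.4 0.6 1 0" --pt "-1.4 0.6 1 0" --pt "-1.4 0.6 1 0"

```text
time: 5.65
ee_pos: [0.4992, 0.0051, 0.129]
ee_rot: [-180.0, -0.2, 10.6]
wrist_force: [-5.3, -0.2, 16.4]
width: 0.0154
grasp_force: 63.2
```

>>> servo_tool --pt "-1 0 0.5 0" --pt "-1.8 0 1.2 0" --pt "-1.8 0 1.2 0" --pt "-1.8 0 1.2 0" --pt "-1.8 0 1.2 0"

```text
time: 6.15
ee_pos: [0.499, 0.0051, 0.129]
ee_rot: [-180.0, -0.4, 10.6]
wrist_force: [-2.7, 0.2, 18.2]
width: 0.015
grasp_force: 63.3
```

>>> servo_tool --pt "-0.5 0 0.5 0" --pt "-1 0 1.1 0" --pt "-1 0 1.1 0" --pt "-1 0 1.1 0"

```text
time: 6.55
ee_pos: [0.499, 0.0051, 0.129]
ee_rot: [-180.0, -0.6, 10.6]
wrist_force: [-1.7, 2.1, 22.4]
width: 0.0154
grasp_force: 63.8
```

Now I turn slowly (anticlockwise is negative yaw) and watch the force.

>>> servo_tool --pt "0 0 0 -0.02" --pt "0 0 0 -0.05" --pt "0 0 0 -0.08" --pt "0 0 0 -0.1" --pt "0 0 0 -0.1"

```text
time: 7.05
ee_pos: [0.499, 0.0052, 0.1291]
ee_rot: [180.0, -0.6, 16.2]
wrist_force: [-1.9, 2.8, 21.0]
width: 0.015
grasp_force: 63.9
```

```bash
python3 -c "
from h import *
s=observe();print(s['wrist_force'],s['torque'],s['ee_rot'])"
```

```text
[-1.8940517   2.75363317 20.98821562] [ 0.51876855  0.61590486 -0.42506583] [179.98434153  -0.55219263  16.22988104]
```

```bash
cat >> h.py <<'E'
def tab():
    out=[]
    for n in("wrist","top"):
        im=get_image(n);bl,l=blobs(im,40)
        for i,st,c in bl:
            vv,uu=np.nonzero(l==i);q=np.c_[uu,vv];R=world(im,q);t=(R[:,2]>.02)&(R[:,2]<.05)&(R[:,0]<.65)
            if t.sum()>40: out.append((n,t.sum(),[np.round(x,1) for x in cv2.minAreaRect((world(im,q[t],.038)[:,:2]*1000).astype(np.float32))]))
    return out
E
python3 - <<'E'
from h import *
print(tab())
im=get_image("scene");cv2.imwrite("pics/s2.png",cv2.resize(im["color"][190:310,200:400,::-1],(800,480)))
a=cv2.imread("pics/scene0.png");cv2.imwrite("pics/both.png",np.vstack([cv2.resize(a[200:310,230:380],(400,293)),cv2.resize(im["color"][200:310,230:380,::-1],(400,293))]))
E
```

```text
[('wrist', np.int64(782), [array([516.6, -75.1]), array([16. , 38.2]), np.float64(9.6)]), ('top', np.int64(66), [array([512.1, -82.5]), array([11.7, 25.2]), np.float64(11.5)])]
```

View pics/both.png

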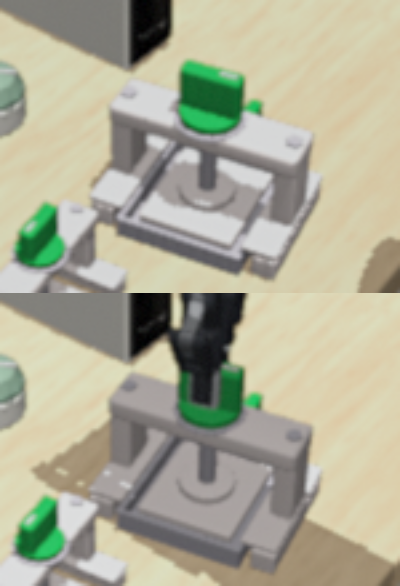

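In the before/after crops the bridge bolts stay at (127,88) and (294,144), so the press hasn't moved and the knob is turning. I go on.

>>> servo_tool --pt "0 0 0 -0.04" --pt "0 0 0 -0.08" --pt "0 0 0 -0.12" --pt "0 0 0 -0.16" --pt "0 0 0 -0.2"

```text
time: 7.7
ee_pos: [0.4988, 0.0055, 0.129]
ee_rot: [179.9, -0.5, 27.8]
wrist_force: [-1.4, 4.4, 21.9]
width: 0.0149
grasp_force: 63.9
```

>>> servo_tool --pt "0.2 -0.3 0 -0.04" --pt "0.4 -0.7 0 -0.08" --pt "0.4 -0.7 0 -0.12" --pt "0.4 -0.7 0 -0.16" --pt "0.4 -0.7 0 -0.2" --pt "0.4 -0.7 0 -0.24"

```text
time: 8.3
ee_pos: [0.4986, 0.0059, 0.129]
ee_rot: [179.8, -0.4, 41.6]
wrist_force: [-3.3, 2.3, 22.9]
width: 0.0148
grasp_force: 63.8
```

>>> servo_tool --pt "0 0 0 -0.04" --pt "0 0 0 -0.08" --pt "0 0 0 -0.12" --pt "0 0 0 -0.16" --pt "0 0 0 -0.2" --pt "0 0 0 -0.24"

```text
time: 8.9
ee_pos: [0.4983, 0.0061, 0.129]
ee_rot: [179.7, -0.3, 55.4]
wrist_force: [-4.8, 2.9, 24.6]
width: 0.0148
grasp_force: 64.1
```

```bash
python3 -c "
from h import *
s=observe();print(s['wrist_force'],s['torque'],s['ee_rot']);print(tab())"
```

```text
[-4.77664525  2.91767031 24.5936878 ] [0.53234978 1.13085021 0.33831609] [179.72466655  -0.32740035  55.41644796]
[('wrist', np.int64(557), [array([514.9, -71.5]), array([14.2, 38.2]), np.float64(8.3)]), ('top', np.int64(73), [array([511.9, -81.5]), array([11.9, 27.1]), np.float64(9.7)])]
```

>>> servo_tool --pt "0 -0.5 -0.2 -0.04" --pt "-0.1 -1 -0.5 -0.08" --pt "-0.1 -1 -0.5 -0.12" --pt "-0.1 -1 -0.5 -0.16" --pt "-0.1 -1 -0.5 -0.2" --pt "-0.1 -1 -0.5 -0.24"

```text
time: 9.6
ee_pos: [0.4979, 0.0063, 0.1291]
ee_rot: [179.6, -0.3, 69.1]
wrist_force: [-0.6, 0.9, 19.6]
width: 0.0152
grasp_force: 63.5
```

>>> servo_tool --pt "0 0 -0.3 -0.06" --pt "0 0 -0.6 -0.14" --pt "0 0 -1 -0.22" --pt "0 0 -1 -0.3" --pt "0 0 -1 -0.38" --pt "0 0 -1 -0.46" --pt "0 0 -1 -0.54" --pt "0 0 -1 -0.62" --pt "0 0 -1 -0.68"

```text
time: 10.5
ee_pos: [0.4968, 0.0062, 0.1291]
ee_rot: [179.7, 0.0, 108.1]
wrist_force: [-2.8, 0.9, 17.9]
width: 0.0151
grasp_force: 63.2
```

>>> servo_tool --pt "0.1 -0.5 -0.3 -0.06" --pt "0.1 -0.5 -0.6 -0.14" --pt "0.1 -0.5 -1 -0.22" --pt "0.1 -0.5 -1 -0.3" --pt "0.1 -0.5 -1 -0.38" --pt "0.1 -0.5 -1 -0.46" --pt "0.1 -0.5 -1 -0.54" --pt "0.1 -0.5 -1 -0.62" --pt "0.1 -0.5 -1 -0.68"

```text
time: 11.4
ee_pos: [0.496, 0.0056, 0.1291]
ee_rot: [179.8, 0.3, 147.1]
wrist_force: [-0.9, -1.2, 13.1]
width: 0.0153
grasp_force: 62.5
```

>>> servo_tool --pt "0 0 0 -0.05" --pt "0 0 0 -0.11" --pt "0 0 0 -0.18" --pt "0 0 0 -0.24" --pt "0 0 0 -0.3" --pt "0 0 0 -0.34" --pt "0 0 0 -0.37" --pt "0 0 0 -0.37" --pt "0 0 0 -0.37"

```text
time: 12.3
ee_pos: [0.4958, 0.0051, 0.1291]
ee_rot: [-180.0, 0.3, 168.2]
wrist_force: [-2.1, -2.6, 14.2]
width: 0.0153
grasp_force: 62.6
```

```bash
python3 -c "
from h import *
s=observe();print(s['wrist_force'],s['torque'],s['joints']);print(tab())"
```

```text
[-2.08260473 -2.64952064 14.24396268] [-0.63478359  0.52221069  0.02689154] [-5.59343953e+00 -6.35169843e+00  1.20578667e+02 -5.02419719e-02
  6.54838756e+01 -8.37388623e+01]
[('wrist', np.int64(714), [array([508.9, -75.4]), array([15.7, 39.9]), np.float64(12.3)]), ('top', np.int64(72), [array([511.9, -81.5]), array([11.7, 27.2]), np.float64(11.5)])]
```

>>> servo_tool --pt "0 0 -1 0" --pt "0 0 -2 0" --pt "0 0 -2.8 0" --pt "0 0 -2.8 0" --pt "0 0 -2.8 0"

```text
time: 12.9
ee_pos: [0.495, 0.0058, 0.1293]
ee_rot: [179.9, 0.2, 168.1]
wrist_force: [5.2, 0.2, 4.4]
width: 0.0151
grasp_force: 61.1
```

>>> servo_tool --pt "0 0 0 0" --pt "0 0 0 0" --pt "0 0 0 0" --pt "0 0 0 0" --pt "0 0 0 0" --gripper 40

```text
time: 13.4
ee_pos: [0.4931, 0.0057, 0.1278]
ee_rot: [-180.0, -0.1, 168.1]
wrist_force: [-0.6, -0.1, -0.1]
width: 0.0396
grasp_force: 0.0
```

>>> servo_tool --pt "0 0 -10 0" --pt "0 0 -30 0" --pt "0 0 -60 0" --pt "0 0 -60 0" --pt "0 0 -60 0"

```text
time: 13.9
ee_pos: [0.4943, 0.0055, 0.1899]
ee_rot: [180.0, 0.2, 168.1]
wrist_force: [-0.1, -0.1, -0.7]
width: 0.0398
grasp_force: 0.0
```

```bash
python3 - <<'E'
from h import *
s=observe();print(s["ee_pos"],s["ee_rot"]);print(tab())
im=get_image("wrist");cv2.imwrite("pics/w3.png",im["color"][:,:,::-1])
bl,l=blobs(im,60)
for i,st,c in bl:
    vv,uu=np.nonzero(l==i);q=np.c_[uu,vv];R=world(im,q);t=abs(R[:,2]-.135)<.006
    if t.sum()>60: print(c.round(),t.sum(),[np.round(x,1) for x in cv2.minAreaRect((world(im,q[t],.135)[:,:2]*1000).astype(np.float32))])
E
```

```text
[0.49429232 0.00552303 0.18987629] [1.79979480e+02 1.53147102e-01 1.68147440e+02]
[('wrist', np.int64(446), [array([509.5, -76.2]), array([15.1, 37.7]), np.float64(11.6)]), ('top', np.int64(61), [array([512.3, -83.5]), array([11.7, 23.1]), np.float64(11.5)])]
[285. 231.] 1424 [array([495.2,   5.6]), array([15.3, 49.1]), np.float64(77.5)]
```

View pics/w3.png

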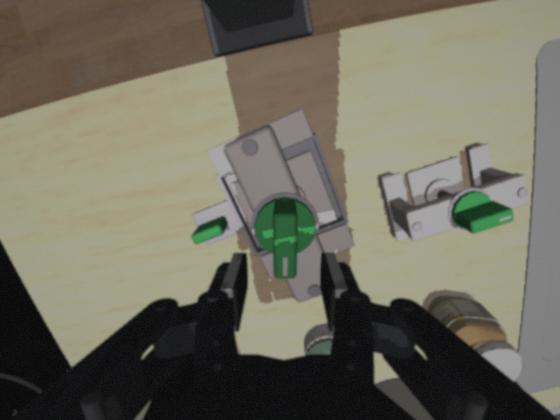

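The wrist view shows the wing pointing to (285,275), about 158° round from its start and close to the stop. The tab is at (210,232). I'll check where the wrist camera sits before choosing the gripping yaw for the tab.

```bash
python3 - <<'E'
from h import *
from scipy.spatial.transform import Rotation as R
s=observe();im=get_image("wrist");o=np.linalg.inv(np.array(im["extrinsics"]))[:3,3]
print(R.from_euler("xyz",s["ee_rot"],degrees=True).inv().apply(o-s["ee_pos"]))
y=np.radians(s["ee_rot"][2]);d=np.array([.512,-.080])-s["ee_pos"][:2]
print(d@[np.cos(y),np.sin(y)],d@[np.sin(y),-np.cos(y)],s["joints"])
E
```

```text
[ 0.08060715 -0.0004066  -0.11996943]
-0.03629699025181597 -0.07989704735059572 [-5.58677604e+00 -1.02270076e+01  1.18014571e+02  1.15448571e-03
  7.23306783e+01 -8.37371447e+01]
```

I'll use yaw -80° so the camera stays away from the press. I rotate while moving to the tab.

>>> servo_tool --pt "0 0 -15 0.13" --pt "-4 -10 -15 0.27" --pt "-10 -22 -15 0.41" --pt "-16 -36 -15 0.55" --pt "-22 -50 -15 0.69" --pt "-28 -64 -15 0.83" --pt "-33 -74 -15 0.97" --pt "-36 -80 -15 1.11" --pt "-36 -80 -15 1.25" --pt "-36 -80 -15 1.39" --gripper 50

```text
time: 15.1
ee_pos: [0.5119, -0.0803, 0.202]
ee_rot: [-179.9, -0.0, 88.1]
wrist_force: [-0.1, 0.1, -0.4]
width: 0.0499
grasp_force: 0.0
```

>>> servo_tool --pt "0 0 0 0.14" --pt "0 0 0 0.28" --pt "0 0 0 0.42" --pt "0 0 0 0.56" --pt "0 0 0 0.7" --pt "0 0 0 0.84" --pt "0 0 0 0.98" --pt "0 0 0 1.12" --pt "0 0 0 1.26" --pt "0 0 0 1.4"

```text
time: 16.1
ee_pos: [0.5118, -0.08, 0.2021]
ee_rot: [-179.9, 0.1, 8.0]
wrist_force: [-0.1, 0.2, 0.4]
width: 0.0499
grasp_force: 0.0
```

>>> servo_tool --pt "0 0 0 0.14" --pt "0 0 0 0.28" --pt "0 0 0 0.42" --pt "0 0 0 0.56" --pt "0 0 0 0.7" --pt "0 0 0 0.84" --pt "0 0 0 0.98" --pt "0 0 0 1.12" --pt "0 0 0 1.26" --pt "0 0 0 1.4"

```text
time: 17.1
ee_pos: [0.5119, -0.08, 0.2021]
ee_rot: [179.9, 0.1, -72.2]
wrist_force: [-0.8, -0.1, -0.4]
width: 0.05
grasp_force: 0.0
```

```bash
python3 - <<'E'
from h import *
s=observe();print(s["ee_pos"],s["ee_rot"],s["joints"].round(1));print(tab())
y=np.radians(s["ee_rot"][2]);d=np.array([.512,-.080])-s["ee_pos"][:2]
print(d@[np.cos(y),np.sin(y)],d@[np.sin(y),-np.cos(y)])
E
```

```text
[ 0.5118596  -0.0799519   0.20210349] [ 1.79893856e+02  6.80378507e-02 -7.22474512e+01] [-14.8  -7.6 114.2   0.   73.5 147.4]
[('wrist', np.int64(341), [array([514.1, -82.6]), array([10.5, 36.1]), np.float64(11.1)])]
8.862195733337169e-05 -0.00011904976232671924
```

>>> servo_tool --pt "5 0 20 0.127" --pt "5 0 50 0.127" --pt "5 0 80 0.127" --pt "5 0 110 0.127" --pt "5 0 135 0.127" --pt "5 0 153 0.127" --pt "5 0 163 0.127" --pt "5 0 168 0.127" --pt "5 0 168 0.127" --pt "5 0 168 0.127"

```text
time: 18.2
ee_pos: [0.5148, -0.0851, 0.0363]
ee_rot: [-179.9, -0.0, -79.2]
wrist_force: [-0.1, -0.5, 0.3]
width: 0.0502
grasp_force: 0.0
```

>>> servo_tool --pt "0 0 0 0" --pt "0 0 0 0" --pt "0 0 0 0" --pt "0 0 0 0" --pt "0 0 0 0" --pt "0 0 0 0" --pt "0 0 0 0" --pt "0 0 0 0" --gripper 5 --grip_force 30

```text
time: 19.0
ee_pos: [0.5145, -0.085, 0.0361]
ee_rot: [-179.9, -0.0, -79.2]
wrist_force: [-1.4, -0.2, 4.9]
width: 0.0112
grasp_force: 35.4
```

>>> servo_tool --pt "0 0 -0.8 0" --pt "3 0 -0.8 0" --pt "6 0 -0.8 0" --pt "10 0 -0.8 0" --pt "14 0 -0.8 0"

```text
time: 19.5
ee_pos: [0.5165, -0.0986, 0.036]
ee_rot: [180.0, 0.0, -79.2]
wrist_force: [-1.2, 3.7, 4.4]
width: 0.0115
grasp_force: 35.1
```

>>> servo_tool --pt "6 0 -0.4 0" --pt "12 0 -0.8 0" --pt "18 0 -0.8 0" --pt "24 0 -0.8 0" --pt "30 0 -0.8 0" --pt "36 0 -0.8 0" --pt "42 0 -0.8 0" --pt "48 0 -0.8 0" --pt "54 0 -0.8 0"

```text
time: 20.4
ee_pos: [0.5267, -0.1523, 0.0368]
ee_rot: [180.0, -0.0, -79.2]
wrist_force: [-0.1, 0.0, -3.7]
width: 0.0116
grasp_force: 34.1
```

```bash
python3 - <<'E'
from h import *
im=get_image("scene");cv2.imwrite("pics/s3.png",im["color"][:,:,::-1]);s=observe();print(s["wrist_force"],s["torque"])
E
```

```text
[-0.50199886 -0.24257922 -3.84581805] [-0.30053412 -0.08360881 -0.05197417]
```

View pics/s3.png

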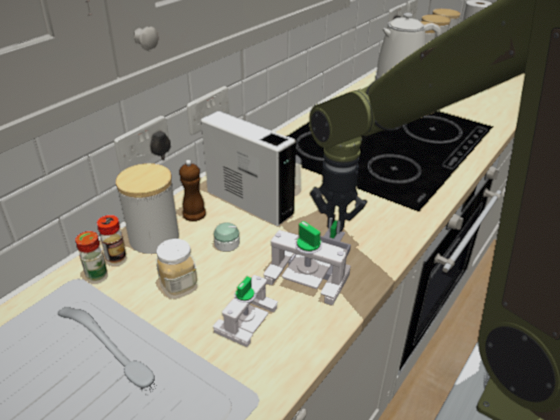

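The scene view shows the tray coming out, with the gripper at (340,215) and the press unmoved. It's being lifted slightly, so I lower a touch and continue.

>>> servo_tool --pt "4 0 0.5 0" --pt "10 0 0.6 0" --pt "17 0 0.6 0" --pt "24 0 0.6 0" --pt "31 0 0.6 0" --pt "38 0 0.6 0" --pt "45 0 0.6 0" --pt "52 0 0.6 0" --pt "59 0 0.6 0" --pt "65 0 0.6 0"

```text
time: 21.45
ee_pos: [0.5391, -0.2161, 0.0364]
ee_rot: [-180.0, -0.0, -79.2]
wrist_force: [-0.0, 0.6, -2.1]
width: 0.0113
grasp_force: 34.2
```

>>> servo_tool --pt "0 0 0.3 0" --pt "0 0 0.3 0" --pt "0 0 0.3 0"

```text
time: 21.75
ee_pos: [0.5392, -0.2157, 0.0363]
ee_rot: [-180.0, -0.0, -79.2]
wrist_force: [0.2, -0.8, -1.6]
width: 0.0114
grasp_force: 34.4
```

>>> servo_tool --pt "0 0 0 0" --pt "0 0 0 0" --pt "0 0 0 0" --pt "0 0 0 0" --pt "0 0 0 0" --gripper 45

```text
time: 22.25
ee_pos: [0.539, -0.2154, 0.0361]
ee_rot: [-180.0, -0.0, -79.2]
wrist_force: [-0.5, -0.2, 0.0]
width: 0.0451
grasp_force: 0.0
```

>>> servo_tool --pt "0 0 -5 0" --pt "0 0 -20 0" --pt "0 0 -45 0" --pt "0 0 -80 0" --pt "20 0 -115 0" --pt "50 0 -150 0" --pt "80 0 -160 0" --pt "110 0 -160 0" --pt "140 0 -160 0" --pt "140 0 -160 0"

```text
time: 23.25
ee_pos: [0.5655, -0.3563, 0.1979]
ee_rot: [-179.9, -0.2, -79.4]
wrist_force: [-0.3, -0.6, -0.7]
width: 0.0449
grasp_force: 0.0
```

```bash
python3 - <<'E'
from h import *
s=observe();print(s["time"],s["ee_pos"],tab())
im=get_image("top");cv2.imwrite("pics/t3.png",cv2.resize(im["color"][130:310,160:440,::-1],(784,504)))
u,v=np.meshgrid(np.arange(225,325),np.arange(205,305));px=np.c_[u.ravel(),v.ravel()]
P=world(im,px);g=green(im)[px[:,1],px[:,0]]>0;m=g&(P[:,2]>.122)&(P[:,1]>-.04)
print(cv2.minAreaRect((world(im,px[m],.135)[:,:2]*1000).astype(np.float32)))
E
```

```text
23.25 [ 0.56546546 -0.35628036  0.19788447] [('wrist', np.int64(262), [array([ 539.8, -218. ]), array([10.7, 42.5]), np.float64(11.0)]), ('top', np.int64(86), [array([ 535.8, -207.7]), array([11.7, 37.2]), np.float64(9.5)])]
((495.8131408691406, 2.6306819915771484), (45.47298049926758, 24.60692596435547), 0.763331413269043)
```

View pics/t3.png

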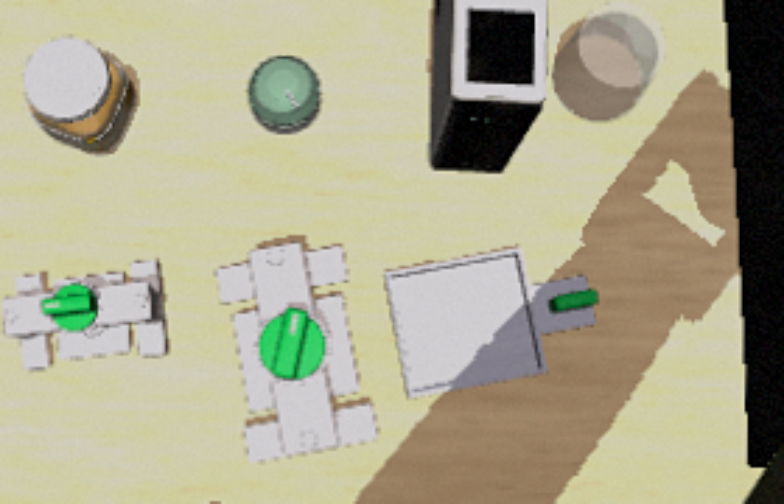

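The tray lies flat at (465,325), well clear of the press. The knob is turned, the press is in place, the bystanders are undisturbed and the gripper is free. I hand in.

```bash
python3 -c "
from station import *
print(sign_off())"
```

```text
the job is handed in; nothing more can be done
None
```

I handed the job in at about 23 s. The knob was broken loose under about 22 N and turned to about 2.75 rad, just short of its stop. The tray was drawn about 130 mm out and lies flat on the worktop. The camera views showed no shift of the press or the other things, but the hand-in gave no verdict.

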